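Gauge the acrylic block and hang the gauge up

TASK

Check the height of the clear acrylic block with the sprung bridge gauge: lower it upright astride the block so that its middle foot rests on the block, press it gently down against the spring until both legs sit flat on the board, bearing on it with only about 5 N beyond what the spring takes, and hold it steady like that for a good second so that it can be read. Then hang the gauge by its eye on the wooden peg and let go. Leave the block where it lies and do not disturb the duck or the spinning top.

Things in the scene. Friction and masses are not known exactly. Their poses are not given: they have to be found in the camera images.
- gauge: bridge gauge, upright on its legs; origin midway between the soles, z up, same front and back, 0.36 kg. Legs 36 (x) x 12 (y) mm, 72 high, centred at y = -56 and 56 mm, 100 mm clear between; aluminium cross bar 26 x 124 mm, z 72 to 88 mm; walnut handle plate 12 mm thick (x), 50 wide (y), z 88 to 176 mm: solid above 126 mm (grip here, across its thickness), an eye below. Centre of mass z about 80 mm
- gauge_eye (a point): centre of the gauge's eye, 113 mm above the soles; an eight-sided hole 26 mm high and wide right through the plate along the gauge's x; its upper edge is 126 mm above the soles
- foot (a joint): how far the gauge's sprung foot is pushed up, m, 0 to 0.022. The foot is a steel disc, 26 mm across, midway between the legs; at 0 its underside is 28 mm above the soles, so part height = 28 mm + reading. The spring pushes it down with 5 N at 0 and 7.4 N at 12 mm, more than the gauge's weight
- foot_pad (a point): centre of the underside of the gauge's sprung foot
- block: clear acrylic block lying flat, 100 mm along its x, 60 mm along its y, 40 mm high; origin at the centre of its underside; 0.28 kg, loose
- board: fixed smooth hinoki board let into the shelf, 340 mm along x, 340 mm along y; on it lie the block, duck and top. Origin at the centre of its underside (at or below the shelf top, hidden); its flat upper face is 14 mm above the origin, so 8 to 14 mm above the shelf
- stand: fixed wooden peg stand; origin at the centre of its underside. Base 110 x 110 x 14 mm, upright post 22 x 22 mm to a height of 210 mm, and near its top a round peg, 10 mm across, that points to the stand's -x and rises a little: its axis runs from (-8, 0, 194) mm to its free end at (-88, 0, 206) mm
- peg_tip (a point): free end of the peg's axis, at (-88, 0, 206) mm in the stand's frame
- peg_mid (a point): point on the peg's axis where the gauge may well hang, at (-53, 0, 201) mm in the stand's frame; same axes as the stand
- duck: bystander: purple silicone bath duck, 85 mm long, 70 mm high; origin under its centre
- top: bystander: stainless steel spinning top, 68 mm across, 62 mm high, on its blunt tip; origin under its centre
There are look-alikes about, which are no part of the job. There is more than one size of the gauge; the one meant has the size given above.

How it is judged:
By the outcome, as a careful person would: the job done as asked, in the order asked, and still so for the second after the job is handed in, with the robot touching nothing.
It also fails if it takes over 61 s, if anything falls off the work surface, if the arm or the gripper's body presses on something with over 40 N, if the wrist force passes 120 N, or if a joint passes its speed limit or range.

ROBOT

A 7-joint arm with a two-finger parallel gripper is mounted at the origin on the work surface. World frame = base frame: x ahead of the robot, y to its left, z up, the work surface at z = 0. Lengths are in m, angles in rad, forces in N, time in s.
With the tool pointing down it reaches from about 0.4 to 0.85 m from the base axis. Payload 10.4 kg.
Tool frame: the origin (TCP) lies between the finger pads; the fingertips stand manip.tip_extent ahead of it and the grasp point (between the pads) lies 6 mm ahead of it (manip.tip_extent is the distance from the TCP to the fingertips, in m); z points along the fingers, y is the line along which they close (so a half turn about z gives the same grasp; the last joint's range is limited). The gripper opens to 85 mm and grips with 20 to 120 N. Pads are 22 mm wide; open, the fingers measure 114 mm over their backs; the gripper's body (76 mm by 85 mm) begins 54 mm behind the grasp point. The pads swing forward as they close: fully open they stand 13 mm farther back than shut.
Start: joints at [-1.311, 0.332, -0.065, 1.46, 0.022, 1.35, -0.088], TCP at [0.174, 0.6, 0.235] pointing down, gripper open.
Joint ranges: [-2.6, 2.6], [-0.5, 2.12], [-1.47, 1.34], [0.16, 2.42], [-1.27, 4.41], [0.06, 2.06], [-2.6, 2.6]. Speed limits (rad/s): [2.22, 2.22, 2.79, 2.79, 3.14, 3.14, 3.14].

INTERFACE

Orientations are given as a unit quaternion [x, y, z, w].
In Python, from workcell import get_obs, optics, workorder, manip gives the robot as it stands.
- The arm moves only by the tool jog_arm, never from a script. Its argument "increments" is a list of rows, each a list of 7 numbers: the shift along the tool's x, y, z in m, then the turn, a rotation vector about the tool's x, y, z in rad, then the opening, from -1 (shut) to 1 (fully open). A call has 1 to 5 rows; each row is the pose to reach, as a shift and turn from the pose commanded when the call began, along the tool's axes at that moment; what a row does not reach only later rows make up. A row lasts 1/12 s, in which the tool goes at most 41.7 mm and 7.16 degrees, less where a joint would pass 70% of its speed; a pose out of reach is approached as far as the arm can. A call with a gripper value outside its range is refused whole. The fingers move at their own pace and stop on an object; "grip_force" is the grip in N (left out, the last holds). Time passes only in rows, so rows that repeat a pose let the fingers close. It gives the time, the measured TCP pose, the force, the opening and the grip force at its end, in the units of the state.
- get_obs(): the state, without advancing time (a new reading comes with each control period).
- optics.camera(name): name is "scene" or "top" or "wrist"; returns a dict with "color" (384x512x3 uint8, red, green, blue), "depth" (384x512 float32, m along the optical axis (not along the pixel's ray), 0 where there is no reading), "K" (3x3 intrinsics, pixels), "R" (3x3) and "t" (3): a world point X has camera coordinates R X + t. Camera axes: x right, y down, z forward; pixel columns grow to the right and rows downward; lengths in m; the calibration is good to about 2 mm. The wrist camera is an equidistant fisheye: a pixel r from the principal point sees the ray r / f radians off the axis. A picture is of the moment at which its call begins.
- workorder.hand_in(): hands the job in; it is judged then, once.
The state is a dict: "clock": time; "joint_pos": joint angles; "joint_velocities": joint speeds; "tau": joint torques, N m; "position": TCP position; "ee_rot": TCP orientation; "ft_force": force on the tool from outside, world axes, zero at the start; "torque": the same for the moment, N m; "grip_width": opening from 0.0 (shut) to 1.0 (fully open); "grasp_force": force on a finger pad.
Only numpy, scipy, OpenCV 4.12 (cv2) and the standard library are available. Lean on these libraries where they do the work, as an engineer would, in place of code of your own. Each camera call takes 0.05 s, during which the arm holds its last target. There are 200 camera calls.

## Working session

There is one attempt and no reset: what is moved stays moved. The work goes in short steps, Python scripts to look and compute and a tool call to move; the robot and the scene stay as the last step left them, time stands still between calls to the robot, and variables do not carry over. Pictures are saved under pics/ and viewed, at most 10 in all, crops included, and the job is handed in when it is done.

Besides the shell and the picture viewer there is one more tool, called after "Call:" as a command line: name --pt "numbers of a row" for each row, then --argument value for the rest. jog_arm: Moves the arm, as the interface text tells. Its arguments: {"type":"object","properties":{"increments":{"type":"array"},"grip_force":{"type":"number"}},"required":["increments"]}

```bash
mkdir -p pics; ls
python3 - <<'E'
from workcell import get_obs, optics, workorder, manip
import cv2,numpy as np
print({k:np.round(v,3).tolist() for k,v in get_obs().items()}, manip.tip_extent)
for n in ("scene","top"):
    c=optics.camera(n); cv2.imwrite(f"pics/{n}0.png",c["color"][...,::-1]); np.savez(f"{n}0.npz",**c)
    print(n,c["K"].tolist(),np.round(-c["R"].T@c["t"],3),np.round(c["R"],3).tolist())
E
```

```text
pics
{'clock': 0.0, 'joint_pos': [-1.311, 0.333, -0.065, 1.461, 0.022, 1.35, -0.089], 'joint_velocities': [-0.001, 0.0, -0.001, 0.001, 0.001, -0.001, 0.001], 'tau': [0.0, -62.544, 0.05, -39.162, 0.016, 0.01, 0.0], 'position': [0.174, 0.6, 0.234], 'ee_rot': [0.141, 0.99, -0.001, -0.0], 'ft_force': [0.16, -0.15, -0.563], 'torque': [-0.012, 0.033, 0.003], 'grasp_force': 0.0, 'grip_width': 1.001} 0.025
scene [[363.8532837856243, 0.0, 255.0243224396992], [0.0, 363.8532837856243, 188.9036884808081], [0.0, 0.0, 1.0]] [1.099 0.116 0.996] [[-0.25, 0.968, 0.003], [0.832, 0.216, -0.511], [-0.496, -0.125, -0.859]]
top [[398.00182372473336, 0.0, 252.59345847773258], [0.0, 398.00182372473336, 194.07419425001373], [0.0, 0.0, 1.0]] [ 0.412 -0.021  1.045] [[-0.011, -1.0, 0.002], [-0.981, 0.01, -0.191], [0.191, -0.004, -0.982]]
```

View pics/scene0.png

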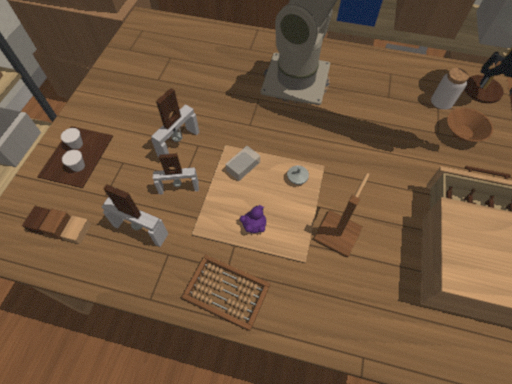

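View pics/top0.png

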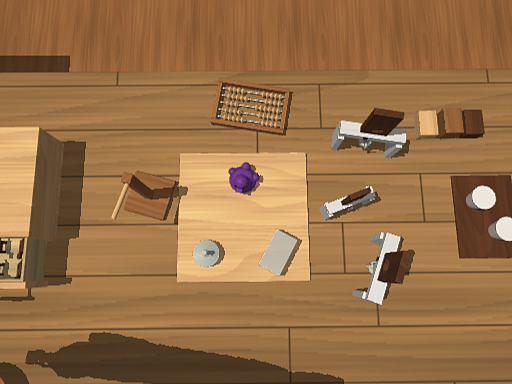

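Candidates for the gauge: A scene (175,125)/top (383,268); B scene (175,175)/top (350,202); C scene (135,212)/top (370,135). I'll measure them from depth.

```bash
cat > h.py <<'E'
import numpy as np,cv2
def load(n): return dict(np.load(n))
def cloud(c):
    K=c["K"];v,u=np.mgrid[:384,:512];d=c["depth"]
    p=np.stack([(u-K[0,2])/K[0,0]*d,(v-K[1,2])/K[1,1]*d,d],-1)
    return (p-c["t"])@c["R"]
def rect(P): # P Nx2 -> centre,size,angle of long side
    (c,s,a)=cv2.minAreaRect((P*1000).astype(np.float32))
    b=cv2.boxPoints((c,s,a));e=[b[1]-b[0],b[2]-b[1]];L=[np.linalg.norm(x) for x in e];i=int(np.argmax(L))
    return np.round(np.array(c)/1000,4),np.round([max(L),min(L)],1),round(float(np.degrees(np.arctan2(e[i][1],e[i][0]))%180),1)
E
python3 - <<'E'
from h import *
for n in("scene","top"):
    c=load(n+"0.npz");P=cloud(c);hsv=cv2.cvtColor(c["color"],cv2.COLOR_RGB2HSV)
    ok=c["depth"]>0
    boxes={"scene":dict(A=(150,85,203,157),B=(150,152,203,196),C=(100,184,170,248)),"top":dict(A=(350,228,415,308),B=(316,182,380,222),C=(328,105,410,160))}[n]
    for k,(x0,y0,x1,y1) in boxes.items():
        m=np.zeros_like(ok);m[y0:y1,x0:x1]=1;m&=ok
        z=P[...,2];q=m&(z>.02);zz=z[q];
        al=q&(hsv[...,1]<60)
        top=np.percentile(zz,99.5); zb=np.percentile(z[al],[50,90,98])
        bar=al&(z>zb[1]-.012)
        print(n,k,"top",round(top,3),"alz",zb.round(3),"bar",rect(P[bar][:,:2]),bar.sum())
        br=q&(hsv[...,1]>90)&(z>top-.05); print("   plate",rect(P[br][:,:2]),br.sum())
    # board & shelf
    if n=="top":
        for (u,v) in[(225,220),(195,170),(290,170),(340,300),(300,330),(279,252),(330,110)]:print((u,v),P[v-1:v+2,u-1:u+2].mean((0,1)).round(4))
E
```

```text
scene A top 0.234 alz [0.103 0.117 0.12 ] bar (array([ 0.4621, -0.3262]), array([243.3,  83. ], dtype=float32), 178.8) 414
   plate (array([ 0.4174, -0.324 ]), array([67.8, 18.6], dtype=float32), 158.8) 332
scene B top 0.178 alz [0.083 0.09  0.093] bar (array([ 0.5823, -0.2632]), array([124.4,  26.9], dtype=float32), 111.9) 301
   plate (array([ 0.5813, -0.2635]), array([50.2, 14. ], dtype=float32), 111.3) 233
scene C top 0.233 alz [0.105 0.117 0.119] bar (array([ 0.7475, -0.322 ]), array([164.4,  33.8], dtype=float32), 80.8) 502
   plate (array([ 0.7471, -0.3214]), array([67.7, 16.7], dtype=float32), 80.7) 341
top A top 0.232 alz [0.113 0.116 0.118] bar (array([ 0.4171, -0.3246]), array([162.1,  35.4], dtype=float32), 159.8) 822
   plate (array([ 0.4173, -0.3247]), array([65.7, 17.5], dtype=float32), 159.5) 503
top B top 0.178 alz [0.087 0.09  0.104] bar (array([ 0.5802, -0.2638]), array([124.1,  26.2], dtype=float32), 110.3) 351
   plate (array([ 0.5807, -0.2636]), array([51. , 12.3], dtype=float32), 110.8) 166
top C top 0.232 alz [0.112 0.117 0.119] bar (array([ 0.7462, -0.322 ]), array([162.4,  35.4], dtype=float32), 80.4) 717
   plate (array([ 0.7462, -0.3217]), array([65.3, 18. ], dtype=float32), 80.9) 487
(225, 220) [0.5446 0.0474 0.013 ]
(195, 170) [0.6801 0.128  0.0124]
(290, 170) [ 0.6776 -0.1262  0.0119]
(340, 300) [ 0.3383 -0.2451 -0.001 ]
(300, 330) [ 2.665e-01 -1.406e-01 -1.000e-04]
(279, 252) [ 0.4585 -0.0889  0.0526]
(330, 110) [ 0.8527 -0.2444 -0.0011]
```

Run:
```python
from h import *
a=load("scene0.npz")["color"][80:255,95:210];b=load("top0.npz")["color"][95:310,310:420]
f=lambda i:cv2.resize(i,(390,590),interpolation=cv2.INTER_CUBIC)
cv2.imwrite("pics/crop.png",np.hstack([f(a),f(b)])[...,::-1])
```

```text
(no output)
```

View pics/crop.png

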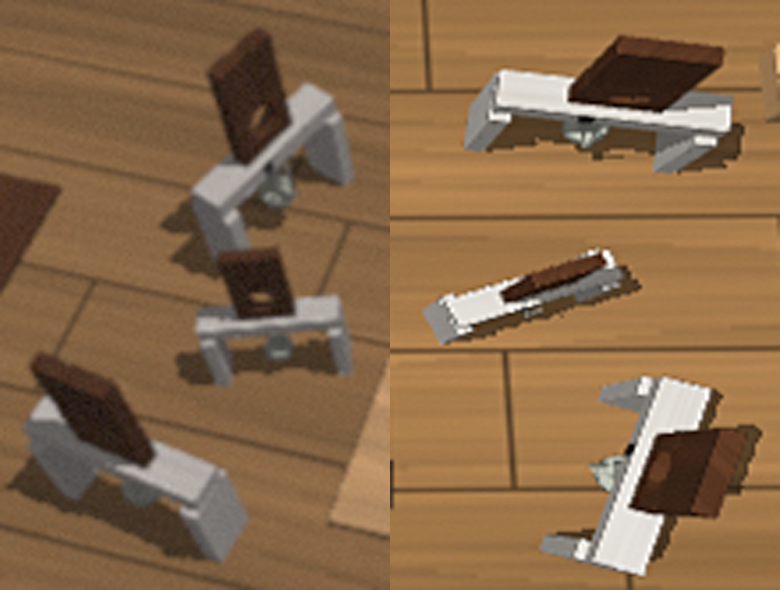

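The crop shows two large gauges (162 mm bars) and the small one between them. B (crop ~(265,310) from scene, ~(530,295) from top) measures 124 x 26 mm and 178 mm high, so it is the gauge. Next I'll locate the block, stand, duck and top.

Run:
```python
from h import *
for n in("scene","top"):
    c=load(n+"0.npz");P=cloud(c);z=P[...,2];ok=c["depth"]>0;x,y=P[...,0],P[...,1]
    def reg(x0,x1,y0,y1,z0,z1):return ok&(x>x0)&(x<x1)&(y>y0)&(y<y1)&(z>z0)&(z<z1)
    m=reg(.38,.54,-.16,-.02,.042,.07);print(n,"block",rect(P[m][:,:2]),np.median(z[m]).round(4),m.sum())
    m=reg(.38,.54,.0,.19,.03,.1);print("top",rect(P[m][:,:2]),z[m].max().round(4))
    m=reg(.54,.72,.0,.16,.03,.12);print("duck",rect(P[m][:,:2]),z[m].max().round(4))
    m=reg(.35,.75,-.16,.16,.006,.018);print("board",rect(P[m][:,:2]),np.median(z[m]).round(4))
    m=reg(.4,.75,.16,.45,.007,.022);print("base",rect(P[m][:,:2]),np.median(z[m]).round(4))
    m=reg(.4,.75,.16,.45,.18,.25);print("peg+post",rect(P[m][:,:2]),z[m].max().round(4),m.sum())
    Q=P[m]; 
    q=Q[(Q[:,2]>.203)&(Q[:,2]<.207)];
    for s in (np.argmin(Q@[0,-1,0]),np.argmax(Q@[0,-1,0])):print(Q[s].round(3))
    m=reg(.4,.75,.16,.45,.04,.18);print("post",rect(P[m][:,:2]),m.sum())
```

```text
scene block (array([ 0.4578, -0.0853]), array([102.1,  61.6], dtype=float32), 151.4) 0.0528 544
top (array([0.4578, 0.0937]), array([66.3, 63.2], dtype=float32), 10.4) 0.0797
duck (array([0.6458, 0.0192]), array([80.2, 38.4], dtype=float32), 0.3) 0.0852
board (array([ 5.574e-01, -1.000e-04]), array([382.8, 319.8], dtype=float32), 180.0) 0.0129
base (array([0.5639, 0.2363]), array([324.3, 152.4], dtype=float32), 180.0) 0.0142
peg+post (array([0.574 , 0.2581]), array([103.6,  21.8], dtype=float32), 164.3) 0.2143 228
[0.527 0.276 0.207]
[0.618 0.235 0.2  ]
post (array([0.6217, 0.2447]), array([21.9,  4.7], dtype=float32), 72.9) 212
top block (array([ 0.4584, -0.0852]), array([100.2,  59.4], dtype=float32), 151.6) 0.0518 978
top (array([0.4581, 0.094 ]), array([66.3, 66.1], dtype=float32), 153.3) 0.077
duck (array([0.646 , 0.0194]), array([79. , 36.9], dtype=float32), 0.7) 0.0838
board (array([0.5439, 0.    ]), array([367.7, 319.9], dtype=float32), 0.0) 0.0119
base (array([0.5602, 0.247 ]), array([325.1, 181.9], dtype=float32), 1.8) 0.0131
peg+post (array([0.5733, 0.2567]), array([103.6,  21.5], dtype=float32), 165.5) 0.2139 336
[0.528 0.276 0.208]
[0.619 0.234 0.183]
post (array([0.6063, 0.2427]), array([28.5, 14.6], dtype=float32), 122.4) 217
```

```bash
cat >> h.py <<'E'
def go(x,y,z,yaw):
    """tool-axis shift and turn from measured pose to upright TCP (x,y,z), tool y at yaw deg (mod 180)"""
    from workcell import get_obs
    from scipy.spatial.transform import Rotation as R
    o=get_obs();r=R.from_quat(o["ee_rot"]);best=None
    for w in (yaw,yaw+180):
        a=np.radians(w);Y=np.array([np.cos(a),np.sin(a),0]);Z=np.array([0,0,-1.]);M=np.c_[np.cross(Y,Z),Y,Z]
        v=(r.inv()*R.from_matrix(M)).as_rotvec()
        if best is None or np.linalg.norm(v)<np.linalg.norm(best):best=v
    print("t",round(o["clock"],2),"shift",r.inv().apply(np.array([x,y,z])-o["position"]).round(4),"turn",best.round(4),"F",np.round(o["ft_force"],2),"q7",o["joint_pos"][6])
E
python3 - <<'E'
from h import *
go(.42,.25,.30,73.8);go(.581,-.2637,.26,20.8)
for n in("scene","top"): # peg line
    c=load(n+"0.npz");P=cloud(c);z=P[...,2]
    a=np.radians(-15.);ex=np.array([np.cos(a),np.sin(a)]);ey=np.array([-ex[1],ex[0]])
    d=P[...,:2]-[.6107,.2474];s=d@ex;t=d@ey
    m=(c["depth"]>0)&(abs(t)<.02)&(s>-.1)&(s<-.018)&(z>.18)&(z<.23)
    for lo in(-.09,-.07,-.05,-.03):
        k=m&(s>lo)&(s<lo+.02);print(n,lo,"t",t[k].mean().round(4),t[k].min().round(4),t[k].max().round(4),"zmax",np.percentile(z[k],95).round(4),"s",s[k].min().round(4))
    k=(c["depth"]>0)&(abs(t)<.03)&(abs(s)<.03)&(z>.2)&(z<.23)&(s>-.02);print("post",s[k].min(),s[k].max(),t[k].min(),t[k].max(),np.median(z[k]))
E
```

```text
t 0.1 shift [-0.3335 -0.2675 -0.0653] turn [-0.0013  0.0001 -0.0001] F [-0.53 -0.09 -0.45] q7 -0.08852234569582032
t 0.1 shift [-0.6315 -0.7158 -0.0247] turn [-1.10e-03  7.00e-04  9.25e-01] F [-0.53 -0.09 -0.45] q7 -0.08852234569582032
scene -0.09 t 0.0018 -0.0034 0.0057 zmax 0.212 s -0.09
scene -0.07 t 0.0009 -0.0035 0.0055 zmax 0.2092 s -0.0689
scene -0.05 t 0.001 -0.0037 0.0053 zmax 0.2079 s -0.0491
scene -0.03 t 0.0004 -0.0038 0.005 zmax 0.2037 s -0.0293
post -0.019975561778772345 0.012984679461448712 -0.010328720991286561 0.011219942784221284 0.20999278038616712
top -0.09 t 0.0008 -0.0036 0.0067 zmax 0.2126 s -0.0899
top -0.07 t 0.0004 -0.0042 0.0062 zmax 0.2094 s -0.0693
top -0.05 t -0.0001 -0.005 0.0058 zmax 0.2051 s -0.0496
top -0.03 t -0.0003 -0.0042 0.0052 zmax 0.2041 s -0.0299
post -0.019808530753394966 0.01319363364962756 -0.011030356310715405 0.010334887708314356 0.20914961890647546
```

Call:
jog_arm --pt "-0.03 -0.025 -0.007 0 0 0.09 1" --pt "-0.06 -0.05 -0.014 0 0 0.18 1" --pt "-0.09 -0.075 -0.021 0 0 0.27 1" --pt "-0.12 -0.1 -0.028 0 0 0.36 1" --pt "-0.15 -0.125 -0.035 0 0 0.45 1"

```text
clock: 0.52
position: [0.2842, 0.4364, 0.27]
ee_rot: [0.36, 0.933, -0.0, -0.0]
ft_force: [0.9, 0.3, 0.2]
grip_width: 0.998
grasp_force: 0.0
```

```bash
python3 -c "
from h import *
go(.42,.25,.30,73.8);go(.581,-.2637,.28,20.8)"
```

```text
t 0.52 shift [-0.2258 -0.0468 -0.03  ] turn [-5.000e-04 -2.000e-04 -4.545e-01] F [0.87 0.26 0.21] q7 -0.24215293990019465
t 0.52 shift [-0.6904 -0.3188 -0.0099] turn [-0.0005  0.      0.4706] F [0.87 0.26 0.21] q7 -0.24215293990019465
```

Call:
jog_arm --pt "-0.036 -0.0166 -0.003 0 0 0 1" --pt "-0.072 -0.0332 -0.006 0 0 0 1" --pt "-0.108 -0.05 -0.008 0 0 0 1" --pt "-0.144 -0.0665 -0.01 0 0 0 1" --pt "-0.18 -0.083 -0.01 0 0 0 1"

```text
clock: 0.93
position: [0.3622, 0.2543, 0.2802]
ee_rot: [0.358, 0.934, 0.0, -0.0]
ft_force: [1.2, -0.1, 0.1]
grip_width: 1.004
grasp_force: 0.0
```

Call:
jog_arm --pt "-0.036 -0.0166 0 0 0 0 1" --pt "-0.072 -0.0332 0 0 0 0 1" --pt "-0.108 -0.05 0 0 0 0 1" --pt "-0.144 -0.0665 0 0 0 0 1" --pt "-0.18 -0.083 0 0 0 0 1"

```text
clock: 1.35
position: [0.4402, 0.072, 0.2799]
ee_rot: [0.358, 0.934, 0.0, -0.0]
ft_force: [1.1, 0.4, -0.0]
grip_width: 0.999
grasp_force: 0.0
```

Call:
jog_arm --pt "-0.036 -0.0166 0 0 0 0 1" --pt "-0.072 -0.0332 0 0 0 0 1" --pt "-0.108 -0.05 0 0 0 0 1" --pt "-0.144 -0.0665 0 0 0 0 1" --pt "-0.18 -0.083 0 0 0 0 1"

```text
clock: 1.77
position: [0.5186, -0.1099, 0.2801]
ee_rot: [0.358, 0.934, 0.0, 0.0]
ft_force: [-0.4, 0.7, -0.6]
grip_width: 0.999
grasp_force: 0.0
```

```bash
python3 -c "
from h import *
go(.581,-.2637,.25,20.8)"
```

```text
t 1.77 shift [-0.1492 -0.0727  0.0301] turn [7.000e-04 1.000e-04 4.754e-01] F [-0.37  0.68 -0.65] q7 1.0335495795519682
```

Call:
jog_arm --pt "-0.03 -0.0145 0 0 0 0.095 1" --pt "-0.06 -0.029 0 0 0 0.19 1" --pt "-0.09 -0.0436 0 0 0 0.285 1" --pt "-0.12 -0.058 0 0 0 0.38 1" --pt "-0.149 -0.0727 0.01 0 0 0.475 1"

```text
clock: 2.18
position: [0.5817, -0.2633, 0.2709]
ee_rot: [0.569, 0.822, 0.0, 0.001]
ft_force: [1.1, 0.8, 1.2]
grip_width: 1.003
grasp_force: 0.0
```

Run:
```python
from h import *
from workcell import optics
go(.581,-.2637,.161,20.8)
c=optics.camera("top");P=cloud(c);np.savez("top1.npz",**c)
w=optics.camera("wrist");cv2.imwrite("pics/w1.png",w["color"][...,::-1])
```

```text
t 2.18 shift [ 0.     -0.0009  0.1099] turn [ 0.0014  0.0013 -0.0036] F [1.1  0.82 1.15] q7 0.9641622277497344
```

View pics/w1.png

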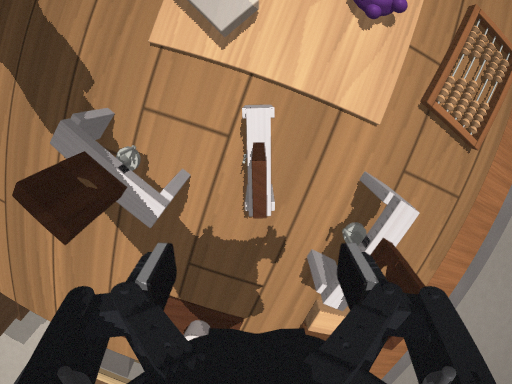

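The wrist view shows the small gauge's plate at (259,180), in line with the midpoint between the fingers (~(258,265)). Descending.

Call:
jog_arm --pt "0 -0.001 0.03 0 0 -0.003 1" --pt "0 -0.001 0.06 0 0 -0.003 1" --pt "0 -0.001 0.085 0 0 -0.003 1" --pt "0 -0.001 0.103 0 0 -0.003 1" --pt "0 -0.001 0.11 0 0 -0.003 1"

```text
clock: 2.7
position: [0.5783, -0.2605, 0.1569]
ee_rot: [0.566, 0.824, -0.0, -0.002]
ft_force: [0.0, -0.1, -0.2]
grip_width: 1.0
grasp_force: 0.0
```

Call:
jog_arm --pt "0 0 0 0 0 0 -1" --pt "0 0 0 0 0 0 -1" --pt "0 0 0 0 0 0 -1" --pt "0 0 0 0 0 0 -1" --pt "0 0 0 0 0 0 -1" --grip_force 60

```text
clock: 3.12
position: [0.58, -0.2623, 0.1611]
ee_rot: [0.567, 0.824, 0.0, 0.001]
ft_force: [-0.1, 0.2, -0.5]
grip_width: 0.298
grasp_force: 0.0
```

Call:
jog_arm --pt "0 0 0 0 0 0 -1" --pt "0 0 0 0 0 0 -1" --pt "0 0 0 0 0 0 -1" --pt "0 0 0 0 0 0 -1" --pt "0 0 0 0 0 0 -1"

```text
clock: 3.53
position: [0.5801, -0.2622, 0.1608]
ee_rot: [0.567, 0.824, 0.0, 0.001]
ft_force: [-0.8, 0.6, 5.6]
grip_width: 0.125
grasp_force: 60.4
```

Run:
```python
from h import *
go(.581,-.2637,.30,20.8)
```

```text
t 3.53 shift [-0.0018  0.0005 -0.1392] turn [0.0012 0.0007 0.0031] F [-0.78  0.64  5.63] q7 1.0117456454259874
```

Call:
jog_arm --pt "0 0 -0.01 0 0 0 -1" --pt "0 0 -0.035 0 0 0 -1" --pt "0 0 -0.065 0 0 0 -1" --pt "0 0 -0.095 0 0 0 -1" --pt "0 0 -0.12 0 0 0 -1"

```text
clock: 3.95
position: [0.5792, -0.2622, 0.2821]
ee_rot: [0.567, 0.824, -0.0, 0.0]
ft_force: [1.2, -1.0, -3.6]
grip_width: 0.128
grasp_force: 59.1
```

Run:
```python
from h import *
from workcell import get_obs
o=get_obs();print(o["ft_force"],o["grip_width"],o["position"])
go(.458,-.085,.25,151.5)
```

```text
[ 1.20965898 -1.00606195 -3.60236709] 0.12752990425664845 [ 0.57917924 -0.26215817  0.2820909 ]
t 3.95 shift [ 0.2088 -0.0498  0.0321] turn [0.00e+00 1.00e-04 8.63e-01] F [ 1.21 -1.01 -3.6 ] q7 0.9648638144229555
```

Call:
jog_arm --pt "0.021 -0.005 0 0 0 0.09 -1" --pt "0.042 -0.01 0 0 0 0.18 -1" --pt "0.063 -0.015 0 0 0 0.27 -1" --pt "0.084 -0.02 0 0 0 0.36 -1" --pt "0.104 -0.025 0 0 0 0.45 -1"

```text
clock: 4.37
position: [0.5178, -0.1731, 0.2796]
ee_rot: [0.738, 0.675, -0.0, -0.001]
ft_force: [-0.1, 0.5, -3.4]
grip_width: 0.127
grasp_force: 59.1
```

Call:
jog_arm --pt "0.019 -0.015 0 0 0 0.09 -1" --pt "0.038 -0.03 0 0 0 0.18 -1" --pt "0.057 -0.045 0 0 0 0.27 -1" --pt "0.073 -0.059 0 0 0 0.36 -1" --pt "0.083 -0.068 0 0 0 0.413 -1"

```text
clock: 4.78
position: [0.4567, -0.0838, 0.28]
ee_rot: [0.86, 0.51, 0.0, -0.001]
ft_force: [0.4, 1.1, -3.3]
grip_width: 0.126
grasp_force: 59.1
```

Call:
jog_arm --pt "0 0 0 0 0 0 -1" --pt "0 0 0 0 0 0 -1" --pt "0 0 0 0 0 0 -1"

```text
clock: 5.03
position: [0.4582, -0.0864, 0.2801]
ee_rot: [0.859, 0.512, 0.0, -0.0]
ft_force: [-0.3, -0.4, -3.5]
grip_width: 0.125
grasp_force: 59.1
```

Run:
```python
from h import *
from workcell import optics
go(.458,-.085,.25,151.5)
for n in("top","scene"):
    c=optics.camera(n);P=cloud(c);np.savez(n+"2.npz",**c);z=P[...,2];x,y=P[...,0],P[...,1];s=cv2.cvtColor(c["color"],cv2.COLOR_RGB2HSV)[...,1]
    b=(c["depth"]>0)&(abs(x-.458)<.09)&(abs(y+.085)<.09)
    m=b&(s<60)&(z>.195)&(z<.222);print(n,"bar",rect(P[m][:,:2]),np.percentile(z[m],[50,95]),m.sum())
    for zz in (.11,.12,.13,.14,.15,.16): print(((b&(z>zz)&(z<zz+.01)).sum()),end=" ")
    print()
    cv2.imwrite(f"pics/{n}2.png",c["color"][...,::-1])
a=cv2.imread("pics/scene2.png")[90:240,160:360];b=cv2.imread("pics/top2.png")[170:320,180:380]
cv2.imwrite("pics/c2.png",cv2.resize(np.vstack([a,b]),(400,600),interpolation=cv2.INTER_CUBIC))
```

```text
t 5.03 shift [ 0.0011 -0.0008  0.0301] turn [-0.0001 -0.0001  0.0007] F [-0.33 -0.42 -3.54] q7 -0.5039991183902253
top bar (array([ 0.4816, -0.0427]), array([26. , 21.4], dtype=float32), 154.9) [0.20683502 0.20915358] 95
0 2 1 1 3 0 
scene bar (array([ 0.4578, -0.088 ]), array([125.7,  25.9], dtype=float32), 62.0) [0.2070248 0.2099134] 301
2 36 51 45 79 46
```

View pics/c2.png

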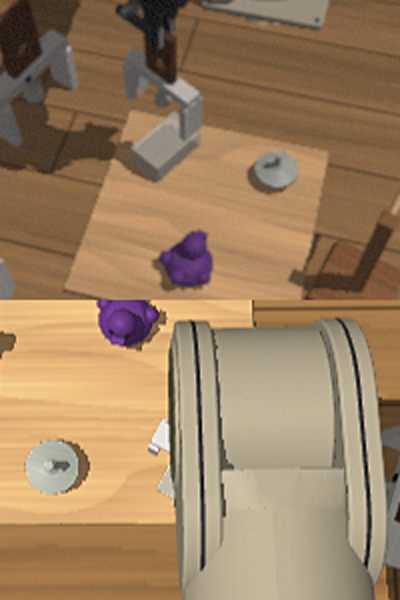

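Crop shows the gauge upright above the block (crop ~(165,100) over (165,150)), legs parallel to the block's sides. Descend with a 2.5 mm centring shift.

Call:
jog_arm --pt "0.0025 -0.001 0.02 0 0 0 -1" --pt "0.0025 -0.001 0.042 0 0 0 -1" --pt "0.0025 -0.001 0.064 0 0 0 -1" --pt "0.0025 -0.001 0.08 0 0 0 -1" --pt "0.0025 -0.001 0.088 0 0 0 -1"

```text
clock: 5.55
position: [0.4576, -0.0837, 0.1901]
ee_rot: [0.86, 0.511, -0.002, -0.0]
ft_force: [-0.6, -0.3, -4.0]
grip_width: 0.131
grasp_force: 59.1
```

Call:
jog_arm --pt "0 0 0 0 0 0 -1" --pt "0 0 0 0 0 0 -1" --pt "0 0 0 0 0 0 -1" --pt "0 0 0 0 0 0 -1"

```text
clock: 5.88
position: [0.4592, -0.083, 0.193]
ee_rot: [0.859, 0.511, 0.001, 0.0]
ft_force: [-1.1, -0.2, -3.5]
grip_width: 0.125
grasp_force: 59.1
```

Run:
```python
from h import *
from workcell import optics
go(.458,-.085,.192,151.5)
c=optics.camera("scene");P=cloud(c);z=P[...,2];x,y=P[...,0],P[...,1];s=cv2.cvtColor(c["color"],cv2.COLOR_RGB2HSV)[...,1]
b=(c["depth"]>0)&(abs(x-.458)<.09)&(abs(y+.085)<.09)
m=b&(s<60)&(z>.107)&(z<.135);print("bar",rect(P[m][:,:2]),np.percentile(z[m],[50,95]),m.sum())
m=b&(z>.045)&(z<.06);print("blk",rect(P[m][:,:2]),np.median(z[m]))
```

```text
t 5.88 shift [-0.0024 -0.0001  0.001 ] turn [ 0.0012 -0.001   0.0003] F [-1.09 -0.18 -3.54] q7 -0.4362467249874952
bar (array([ 0.4602, -0.0848]), array([123.8,  27.1], dtype=float32), 63.6) [0.11999696 0.12326988] 271
blk (array([ 0.4741, -0.0921]), array([124. ,  67.9], dtype=float32), 62.6) 0.05268988925045586
```

Call:
jog_arm --pt "0 0 0.003 0 0 0 -1" --pt "0 0 0.006 0 0 0 -1" --pt "0 0 0.009 0 0 0 -1" --pt "0 0 0.012 0 0 0 -1" --pt "0 0 0.012 0 0 0 -1"

```text
clock: 6.35
position: [0.4587, -0.0827, 0.1798]
ee_rot: [0.859, 0.512, 0.0, 0.0]
ft_force: [-0.2, 1.3, 2.6]
grip_width: 0.125
grasp_force: 59.9
```

Call:
jog_arm --pt "0 0 0.001 0 0 0 -1" --pt "0 0 0.002 0 0 0 -1" --pt "0 0 0.003 0 0 0 -1" --pt "0 0 0.004 0 0 0 -1" --pt "0 0 0.004 0 0 0 -1"

```text
clock: 6.77
position: [0.4587, -0.0828, 0.176]
ee_rot: [0.859, 0.511, 0.0, 0.0]
ft_force: [0.5, 1.3, 2.9]
grip_width: 0.125
grasp_force: 60.1
```

```bash
python3 -c "
from h import *
go(.458,-.085,.175,151.5)"
```

```text
t 6.77 shift [-0.0023  0.0005  0.001 ] turn [ 0.0002 -0.0002  0.0005] F [0.53 1.26 2.92] q7 -0.41272587498841096
```

Call:
jog_arm --pt "0 0 0.001 0 0 0 -1" --pt "0 0 0.002 0 0 0 -1" --pt "0 0 0.002 0 0 0 -1"

```text
clock: 7.02
position: [0.4586, -0.0828, 0.1739]
ee_rot: [0.859, 0.511, 0.0, 0.0]
ft_force: [0.7, 1.2, 3.3]
grip_width: 0.123
grasp_force: 60.1
```

Call:
jog_arm --pt "0 0 0.0005 0 0 0 -1" --pt "0 0 0.0005 0 0 0 -1"

```text
clock: 7.18
position: [0.4586, -0.0828, 0.1735]
ee_rot: [0.859, 0.511, 0.0, 0.0]
ft_force: [1.2, 0.5, 2.8]
grip_width: 0.122
grasp_force: 60.1
```

Call:
jog_arm --pt "0 0 0.0005 0 0 0 -1" --pt "0 0 0.0005 0 0 0 -1"

```text
clock: 7.35
position: [0.4587, -0.0828, 0.1731]
ee_rot: [0.859, 0.511, 0.0, 0.0]
ft_force: [0.2, 1.1, 4.8]
grip_width: 0.122
grasp_force: 60.3
```

Call:
jog_arm --pt "0 0 0.0003 0 0 0 -1" --pt "0 0 0.0003 0 0 0 -1"

```text
clock: 7.52
position: [0.4588, -0.0827, 0.173]
ee_rot: [0.859, 0.512, 0.0, 0.0]
ft_force: [0.6, 1.6, 8.0]
grip_width: 0.123
grasp_force: 60.7
```

Call:
jog_arm --pt "0 0 0.0003 0 0 0 -1" --pt "0 0 0.0003 0 0 0 -1"

```text
clock: 7.68
position: [0.4589, -0.0828, 0.173]
ee_rot: [0.859, 0.512, 0.0, 0.0]
ft_force: [-0.9, 1.1, 11.1]
grip_width: 0.124
grasp_force: 61.1
```

Call:
jog_arm --pt "0 0 -0.0002 0 0 0 -1" --pt "0 0 -0.0002 0 0 0 -1" --pt "0 0 -0.0002 0 0 0 -1"

```text
clock: 7.93
position: [0.4589, -0.0827, 0.173]
ee_rot: [0.859, 0.512, 0.0, -0.0]
ft_force: [-0.8, 1.5, 8.8]
grip_width: 0.123
grasp_force: 60.7
```

Run:
```python
from h import *
from workcell import get_obs,optics
from scipy.spatial.transform import Rotation as R
F=[];T=[]
for i in range(6):
    o=get_obs();F.append(o["ft_force"]);T.append(o["torque"]);c=optics.camera("scene")
r=R.from_quat(o["ee_rot"]);print(np.round(F,2)[:,2],np.mean(F,0).round(2),"tool torque",r.inv().apply(np.mean(T,0)).round(3),r.as_matrix().round(4).tolist(),o["grip_width"])
P=cloud(c);z=P[...,2];x,y=P[...,0],P[...,1];s=cv2.cvtColor(c["color"],cv2.COLOR_RGB2HSV)[...,1]
b=(c["depth"]>0)&(abs(x-.458)<.09)&(abs(y+.085)<.09)
m=b&(s<60)&(z>.09)&(z<.115);q=P[m];q=q[q[:,2]>.096]
d=q[:,:2]-q[:,:2].mean(0);u=d@[np.cos(1.075),np.sin(1.075)];print(rect(q[:,:2]),np.polyfit(u,q[:,2],1),len(q))
cv2.imwrite("pics/press.png",cv2.resize(c["color"][110:215,190:330,::-1],(700,525),interpolation=cv2.INTER_CUBIC))
```

```text
[8.8  8.87 8.02 7.99 7.87 9.36] [-0.18  1.72  8.49] tool torque [0.212 0.205 0.001] [[0.4766, 0.8791, 0.0007], [0.8791, -0.4766, 0.0004], [0.0007, 0.0004, -1.0]] 0.12291049662349335
(array([ 0.4596, -0.0839]), array([122.8,  27.7], dtype=float32), 63.6) [-0.00127609  0.10090767] 204
```

View pics/press.png

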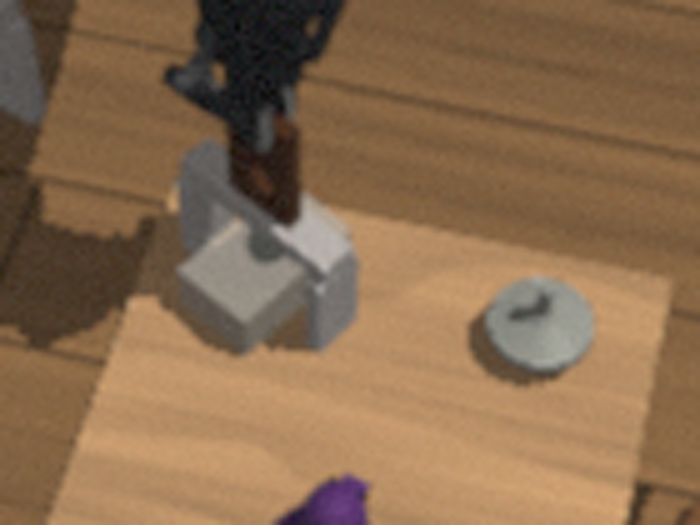

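Foot sits on the block (265,245), both legs down (205,200) and (330,300); net force 8.5 N ≈ 5 N on the legs, and the measured torque is explained by the side force, so the legs are loaded evenly. Hold for over a second.

Call:
jog_arm --pt "0 0 0 0 0 0 -1" --pt "0 0 0 0 0 0 -1" --pt "0 0 0 0 0 0 -1" --pt "0 0 0 0 0 0 -1" --pt "0 0 0 0 0 0 -1"

```text
clock: 8.65
position: [0.4589, -0.0827, 0.173]
ee_rot: [0.859, 0.512, 0.0, 0.0]
ft_force: [0.4, 0.7, 8.7]
grip_width: 0.125
grasp_force: 60.7
```

Call:
jog_arm --pt "0 0 0 0 0 0 -1" --pt "0 0 0 0 0 0 -1" --pt "0 0 0 0 0 0 -1" --pt "0 0 0 0 0 0 -1" --pt "0 0 0 0 0 0 -1"

```text
clock: 9.07
position: [0.4589, -0.0827, 0.173]
ee_rot: [0.859, 0.512, 0.0, 0.0]
ft_force: [0.5, 0.9, 9.0]
grip_width: 0.121
grasp_force: 60.7
```

Call:
jog_arm --pt "0 0 0 0 0 0 -1" --pt "0 0 0 0 0 0 -1" --pt "0 0 0 0 0 0 -1" --pt "0 0 0 0 0 0 -1" --pt "0 0 0 0 0 0 -1"

```text
clock: 9.48
position: [0.4589, -0.0827, 0.173]
ee_rot: [0.859, 0.512, 0.0, -0.0]
ft_force: [-0.7, 1.2, 8.0]
grip_width: 0.125
grasp_force: 60.7
```

Call:
jog_arm --pt "0 0 0 0 0 0 -1" --pt "0 0 0 0 0 0 -1" --pt "0 0 0 0 0 0 -1" --pt "0 0 0 0 0 0 -1" --pt "0 0 0 0 0 0 -1"

```text
clock: 9.9
position: [0.4588, -0.0827, 0.173]
ee_rot: [0.859, 0.512, 0.0, -0.0]
ft_force: [0.0, 1.2, 8.3]
grip_width: 0.126
grasp_force: 60.7
```

Call:
jog_arm --pt "0 0 -0.003 0 0 0 -1" --pt "0 0 -0.008 0 0 0 -1" --pt "0 0 -0.016 0 0 0 -1" --pt "0 0 -0.03 0 0 0 -1" --pt "0 0 -0.05 0 0 0 -1"

```text
clock: 10.32
position: [0.4568, -0.0831, 0.2219]
ee_rot: [0.859, 0.511, -0.002, -0.001]
ft_force: [-0.3, -0.7, -3.5]
grip_width: 0.124
grasp_force: 59.1
```

Call:
jog_arm --pt "0 0 -0.025 0 0 0 -1" --pt "0 0 -0.05 0 0 0 -1" --pt "0 0 -0.075 0 0 0 -1" --pt "0 0 -0.09 0 0 0 -1" --pt "0 0 -0.09 0 0 0 -1"

```text
clock: 10.73
position: [0.459, -0.0832, 0.3151]
ee_rot: [0.859, 0.511, 0.001, 0.0]
ft_force: [-0.2, -0.0, -3.4]
grip_width: 0.125
grasp_force: 59.1
```

Run:
```python
from h import *
go(.4822,.2818,.31,-15.3)
```

```text
t 10.73 shift [ 0.3318 -0.1538  0.0054] turn [ 0.0022 -0.0018 -0.2304] F [-0.24 -0.02 -3.39] q7 -0.5266022217538708
```

Call:
jog_arm --pt "0.025 -0.0117 0 0 0 0 -1" --pt "0.056 -0.026 0 0 0 0 -1" --pt "0.088 -0.041 0 0 0 0 -1" --pt "0.12 -0.056 0 0 0 0 -1" --pt "0.15 -0.07 0 0 0 0 -1"

```text
clock: 11.15
position: [0.4674, 0.0839, 0.311]
ee_rot: [0.859, 0.511, -0.001, -0.0]
ft_force: [1.8, -0.5, -3.2]
grip_width: 0.124
grasp_force: 59.1
```

Call:
jog_arm --pt "0.031 -0.0145 0 0 0 0 -1" --pt "0.062 -0.029 0 0 0 0 -1" --pt "0.093 -0.043 0 0 0 0 -1" --pt "0.124 -0.058 0 0 0 0 -1" --pt "0.15 -0.07 0 0 0 0 -1"

```text
clock: 11.57
position: [0.4773, 0.2497, 0.3106]
ee_rot: [0.859, 0.512, -0.002, 0.0]
ft_force: [0.8, 0.4, -2.8]
grip_width: 0.125
grasp_force: 59.1
```

Call:
jog_arm --pt "0.012 -0.005 0 0 0 -0.08 -1" --pt "0.022 -0.01 0 0 0 -0.16 -1" --pt "0.032 -0.014 0 0 0 -0.23 -1" --pt "0.032 -0.014 0 0 0 -0.23 -1" --pt "0.032 -0.014 0 0 0 -0.23 -1"

```text
clock: 11.98
position: [0.4809, 0.2819, 0.3111]
ee_rot: [0.796, 0.606, -0.001, 0.0]
ft_force: [-0.3, 0.4, -3.5]
grip_width: 0.124
grasp_force: 59.1
```

```bash
cat > gm.py <<'E'
from h import *
from workcell import optics,get_obs
SO=np.array([.6107,.2474])
def meas(pr=True):
    o=get_obs();p=o["position"];zb=p[2]-.1605+.088
    a=np.radians(-15.3);ex=np.array([np.cos(a),np.sin(a)]);ey=np.array([-ex[1],ex[0]])
    f=lambda q:(np.round([(q-SO)@ex,(q-SO)@ey],4))
    print("TCP stand",f(p[:2]),"eye z",round(p[2]-.0475,4))
    for n in("scene","top"):
        c=optics.camera(n);P=cloud(c);z=P[...,2];s=cv2.cvtColor(c["color"],cv2.COLOR_RGB2HSV)[...,1]
        b=(c["depth"]>0)&(np.linalg.norm(P[...,:2]-p[:2],axis=-1)<.085)&(s<60)&(abs(z-zb)<.007)
        if b.sum()<20: print(n,"few");continue
        r=rect(P[b][:,:2]);print(n,"bar",r[1:],"stand",f(r[0]),"z",np.percentile(z[b],[50]).round(4),"exp",round(zb,4),b.sum())
        cv2.imwrite(f"pics/{n}_l.png",c["color"][...,::-1])
E
python3 -c "
from gm import *
meas();go(.4822,.2818,.2535,-15.3)"
```

```text
TCP stand [-0.1343 -0.001 ] eye z 0.2636
scene bar (array([123.9,  27.9], dtype=float32), 75.2) stand [-0.1335 -0.0039] z [0.2382] exp 0.2386 346
top bar (array([91.5, 25.8], dtype=float32), 74.3) stand [-0.1336 -0.0214] z [0.2385] exp 0.2386 393
t 12.08 shift [0.001  0.0006 0.0585] turn [-0.0005  0.0013 -0.0035] F [-0.66  0.13 -4.55] q7 -0.8028010157425711
```

Call:
jog_arm --pt "0.004 0 0.015 0 0 0 -1" --pt "0.004 0 0.035 0 0 0 -1" --pt "0.004 0 0.05 0 0 0 -1" --pt "0.004 0 0.058 0 0 0 -1" --pt "0.004 0 0.058 0 0 0 -1"

```text
clock: 12.5
position: [0.4818, 0.285, 0.253]
ee_rot: [0.796, 0.606, -0.001, 0.0]
ft_force: [0.3, 0.6, -2.7]
grip_width: 0.12
grasp_force: 59.0
```

Call:
jog_arm --pt "0 0.005 0 0 0 0 -1" --pt "0 0.01 0 0 0 0 -1" --pt "0 0.015 0 0 0 0 -1" --pt "0 0.015 0 0 0 0 -1"

```text
clock: 12.83
position: [0.4985, 0.2817, 0.2554]
ee_rot: [0.795, 0.606, 0.001, 0.0]
ft_force: [-0.4, 0.6, -2.9]
grip_width: 0.12
grasp_force: 59.1
```

```bash
python3 -c "
from gm import *
meas()
w=optics.camera('wrist')['color']
a=cv2.imread('pics/scene_l.png')[150:270,270:390]
cv2.imwrite('pics/ins.png',np.hstack([cv2.resize(a,(400,400),interpolation=cv2.INTER_CUBIC),cv2.resize(w[...,::-1],(400,400))]))"
```

```text
TCP stand [-0.1173  0.0035] eye z 0.2079
scene bar (array([123.8,  28.5], dtype=float32), 74.9) stand [-0.1167  0.0011] z [0.1826] exp 0.1829 310
top bar (array([83.7, 25.7], dtype=float32), 74.4) stand [-0.1175 -0.02  ] z [0.1822] exp 0.1829 329
```

View pics/ins.png

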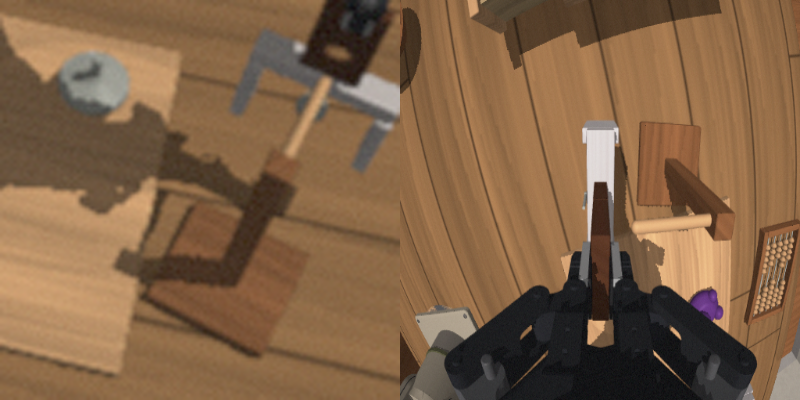

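The left half shows the eye (340,55) facing the peg's free end (325,85), centred sideways. Inserting along the peg.

Call:
jog_arm --pt "0 0.008 0.001 0 0 0 -1" --pt "0 0.016 0.001 0 0 0 -1" --pt "0 0.024 0.002 0 0 0 -1" --pt "0 0.032 0.003 0 0 0 -1" --pt "0 0.038 0.003 0 0 0 -1"

```text
clock: 13.4
position: [0.5347, 0.2716, 0.2512]
ee_rot: [0.795, 0.606, -0.0, 0.0]
ft_force: [-0.3, 0.8, -3.4]
grip_width: 0.122
grasp_force: 59.1
```

Call:
jog_arm --pt "0 0.006 0.001 0 0 0 -1" --pt "0 0.012 0.002 0 0 0 -1" --pt "0 0.018 0.003 0 0 0 -1" --pt "0 0.024 0.004 0 0 0 -1" --pt "0 0.024 0.004 0 0 0 -1"

```text
clock: 13.82
position: [0.5577, 0.2652, 0.2473]
ee_rot: [0.795, 0.606, -0.0, 0.0]
ft_force: [-0.5, -0.1, -4.3]
grip_width: 0.126
grasp_force: 59.1
```

```bash
python3 -c "
from gm import *
meas();print(get_obs()['ft_force'])"
```

```text
TCP stand [-0.0558  0.0032] eye z 0.1998
scene bar (array([123.2,  26.4], dtype=float32), 74.5) stand [-0.0551  0.0007] z [0.1745] exp 0.1748 318
top bar (array([88.1, 26.1], dtype=float32), 74.6) stand [-0.0561 -0.0176] z [0.1747] exp 0.1748 281
[-0.96378847  0.65078473 -3.88504441]
```

Threaded without touching. Lower until the peg takes the weight.

Call:
jog_arm --pt "0 0 0.0015 0 0 0 -1" --pt "0 0 0.003 0 0 0 -1" --pt "0 0 0.0045 0 0 0 -1" --pt "0 0 0.0055 0 0 0 -1" --pt "0 0 0.0055 0 0 0 -1"

```text
clock: 14.33
position: [0.5565, 0.2662, 0.2421]
ee_rot: [0.795, 0.607, 0.0, -0.0]
ft_force: [-0.5, -0.0, -2.9]
grip_width: 0.127
grasp_force: 59.3
```

Call:
jog_arm --pt "0 0 0.0005 0 0 0 -1" --pt "0 0 0.001 0 0 0 -1" --pt "0 0 0.001 0 0 0 -1"

```text
clock: 14.58
position: [0.5568, 0.2662, 0.2417]
ee_rot: [0.795, 0.607, 0.0, -0.0]
ft_force: [-2.7, 0.8, 4.1]
grip_width: 0.12
grasp_force: 60.1
```

Call:
jog_arm --pt "0 0 -0.0005 0 0 0 -1" --pt "0 0 -0.0005 0 0 0 -1" --grip_force 30

```text
clock: 14.75
position: [0.5568, 0.2661, 0.2418]
ee_rot: [0.795, 0.607, 0.0, -0.0]
ft_force: [-1.4, 0.6, 1.3]
grip_width: 0.121
grasp_force: 59.6
```

Call:
jog_arm --pt "0 0 0 0 0 0 -0.65" --pt "0 0 0 0 0 0 -0.6" --pt "0 0 0 0 0 0 -0.5" --pt "0 0 0 0 0 0 -0.4" --pt "0 0 0 0 0 0 -0.3"

```text
clock: 15.17
position: [0.5568, 0.2659, 0.2416]
ee_rot: [0.795, 0.607, 0.0, 0.0]
ft_force: [0.3, -0.9, -0.3]
grip_width: 0.346
grasp_force: 0.0
```

Call:
jog_arm --pt "0 0 0 0 0 0 -0.2" --pt "0 0 0 0 0 0 -0.1" --pt "0 0 0 0 0 0 -0.1" --pt "0 0 0 0 0 0 -0.1" --pt "0 0 0 0 0 0 -0.1"

```text
clock: 15.58
position: [0.5567, 0.266, 0.2416]
ee_rot: [0.795, 0.607, -0.0, -0.0]
ft_force: [-0.5, 0.9, 0.4]
grip_width: 0.448
grasp_force: 0.0
```

```bash
python3 -c "
from gm import *
meas();print(get_obs()['ft_force'])"
```

```text
TCP stand [-0.0569  0.0037] eye z 0.1941
scene bar (array([123.1,  26.9], dtype=float32), 74.5) stand [-0.0609  0.0013] z [0.1688] exp 0.1691 313
top bar (array([110.7,  26.7], dtype=float32), 74.6) stand [-0.0606 -0.0054] z [0.169] exp 0.1691 305
[-0.28670884 -0.23872724 -0.89077226]
```

Call:
jog_arm --pt "0 0 -0.005 0 0 0 -0.1" --pt "0 0 -0.015 0 0 0 -0.1" --pt "0 0 -0.03 0 0 0 -0.1" --pt "0 0 -0.05 0 0 0 -0.1" --pt "0 0 -0.075 0 0 0 -0.1"

```text
clock: 16.1
position: [0.5563, 0.2658, 0.3175]
ee_rot: [0.795, 0.607, -0.001, -0.0]
ft_force: [0.2, 1.6, -0.2]
grip_width: 0.451
grasp_force: 0.0
```

Call:
jog_arm --pt "0 -0.02 -0.03 0 0 0 -0.1" --pt "0 -0.05 -0.05 0 0 0 -0.1" --pt "0 -0.08 -0.06 0 0 0 -0.1" --pt "0 -0.1 -0.06 0 0 0 -0.1" --pt "0 -0.1 -0.06 0 0 0 -0.1"

```text
clock: 16.52
position: [0.4574, 0.2946, 0.379]
ee_rot: [0.794, 0.608, 0.002, -0.001]
ft_force: [-1.5, 0.4, -0.3]
grip_width: 0.451
grasp_force: 0.0
```

Run:
```python
from h import *
from workcell import optics,get_obs
print(get_obs()["position"])
R=[]
for i in range(3):
    for n in("scene","top"):
        c=optics.camera(n);P=cloud(c);z=P[...,2];s=cv2.cvtColor(c["color"],cv2.COLOR_RGB2HSV)[...,1]
        b=(c["depth"]>0)&(np.linalg.norm(P[...,:2]-[.553,.263],axis=-1)<.085)&(s<60)&(abs(z-.168)<.012)
        print(n,rect(P[b][:,:2]),np.median(z[b]).round(4),b.sum())
        if i==2:
            x,y=P[...,0],P[...,1];ok=c["depth"]>0
            m=ok&(x>.38)&(x<.54)&(y>-.16)&(y<-.02)&(z>.042)&(z<.07);print("block",rect(P[m][:,:2]))
            m=ok&(x>.54)&(x<.72)&(y>0)&(y<.12)&(z>.03)&(z<.12);print("duck",rect(P[m][:,:2]))
            m=ok&(x>.38)&(x<.54)&(y>0)&(y<.19)&(z>.03)&(z<.1);print("top",rect(P[m][:,:2]))
            R.append(cv2.resize(c["color"][100:270,190:390] if n=="scene" else c["color"][140:310,100:300],(400,340)))
cv2.imwrite("pics/end.png",np.hstack(R)[...,::-1])
```

```text
[0.45741444 0.29457896 0.37901537]
scene (array([0.5526, 0.2646]), array([123.3,  26.9], dtype=float32), 74.5) 0.1685 369
top (array([0.5499, 0.265 ]), array([124.2,  31.5], dtype=float32), 74.9) 0.1688 426
scene (array([0.5529, 0.2644]), array([123.1,  28.4], dtype=float32), 74.0) 0.1686 364
top (array([0.55  , 0.2649]), array([123.9,  31.1], dtype=float32), 75.2) 0.1688 427
scene (array([0.5525, 0.2645]), array([123.3,  29.3], dtype=float32), 74.2) 0.1685 371
block (array([ 0.4576, -0.086 ]), array([102.3,  63.8], dtype=float32), 152.5)
duck (array([0.6468, 0.019 ]), array([78.4, 38.5], dtype=float32), 0.8)
top (array([0.4572, 0.0937]), array([68. , 63.6], dtype=float32), 11.1)
top (array([0.5498, 0.2655]), array([125.3,  32.3], dtype=float32), 74.5) 0.1689 424
block (array([ 0.4583, -0.0852]), array([100. ,  59.5], dtype=float32), 151.5)
duck (array([0.6455, 0.0195]), array([78.1, 37.1], dtype=float32), 0.6)
top (array([0.4581, 0.0939]), array([66.4, 65.6], dtype=float32), 156.4)
```

View pics/end.png

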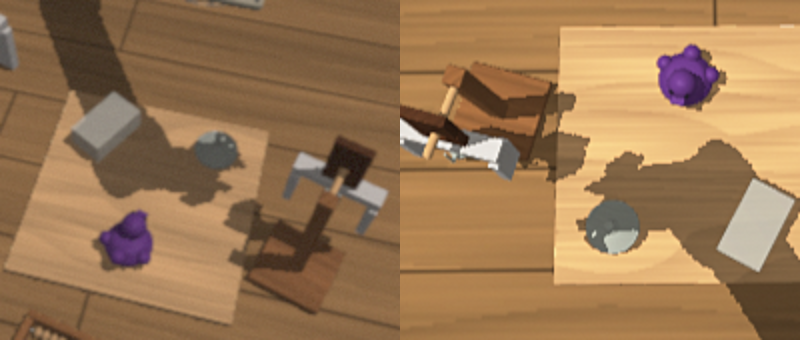

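The gauge hangs still on the peg (left half, ~(340,180)); the block, duck and top have not moved and the gripper is clear.

```bash
python3 -c "
from workcell import workorder
print(workorder.hand_in())"
```

```text
the job is handed in; nothing more can be done
None
```

I pressed the gauge onto the block with about 5 N on the legs, held it for about 2 s, hung it on the peg and let go; the block, duck and top did not move, and I handed the job in just after 16.5 s.

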